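# Set up a rubber mount on the air-powered compression rig

### The arm

A 7-joint arm with a two-finger parallel gripper is mounted at the origin on the work surface. World frame = base frame: x ahead of the robot, y to its left, z up, the work surface at z = 0. Lengths are in m, angles in rad, forces in N, time in s.
With the tool pointing down it reaches from about 0.35 to 0.9 m from the base axis. Payload 19.9 kg.
Tool frame: the origin (TCP) lies on the centre line of the jaws, within the pads' length; the fingertips stand 8 mm ahead of it and the grasp point (between the pads) lies 11 mm behind it (robot.nose_length is the distance from the TCP to the fingertips, in m); z points along the fingers, y is the direction in which the jaws open and shut (so a half turn about z gives the same grasp; the last joint's range is limited). The gripper opens to 85 mm and grips with 20 to 120 N. Pads are 22 mm wide; open, the fingers measure 114 mm over their backs; the gripper's body (76 mm by 85 mm) begins 54 mm behind the grasp point. The pads swing forward as they close: fully open they stand 13 mm farther back than shut.
Start: joints at [1.252, 0.417, -0.01, 1.614, 0.005, 1.111, -0.053], TCP at [0.171, -0.601, 0.239] pointing down, gripper open.
Joint ranges: [-2.81, 2.81], [-0.39, 2.02], [-1.27, 1.25], [0.06, 2.57], [-1.19, 4.33], [0.19, 2], [-2.82, 2.82]. Speed limits (rad/s): [1.89, 1.89, 2.39, 2.39, 3.01, 3.01, 3.01].

### API

Orientations are given as a unit quaternion [x, y, z, w].
In Python, from cell import sensors, eyes, workorder, robot gives the robot as it stands.
- The arm moves only by the tool step_arm, never from a script. Its argument "rows" is a list that holds one entry, the list of rows, each a list of 5 numbers: the shift along the world's x, y, z in cm, then the turn about the world's z in rad, then the finger opening in cm, from 0 to 8.54. A call has 1 to 20 rows; each row shifts and turns the commanded pose from where the row before left it; what a row does not reach is not made up. A row lasts 1/8 s, in which the tool goes at most 62.5 mm and 10.7 degrees, less where a joint would pass 70% of its speed; a pose out of reach is approached as far as the arm can. A call is refused whole if a number of a shift passes 6.25 or a number of a turn 0.188, either way. A call with a gripper value outside its range is refused whole. The fingers move at their own pace and stop on an object; "force" is the grip in N (left out, the last holds). Time passes only in rows, so rows that do not move let the fingers close. It gives the time, the measured TCP pose, the force and the opening at its end, in the units of the state.
- sensors.read_state(): the state, without advancing time (a new reading comes with each control period).
- eyes.camera(name): name is "scene" or "top" or "wrist"; returns the picture (400x640x3 uint8, red, green, blue); there is no depth.
- eyes.camera_model(name): a dict with "mtx" (3x3 intrinsics, pixels), "R" (3x3) and "t" (3): a world point X has camera coordinates R X + t; the wrist camera has in their place "hand_eye" (4x4, takes a point from camera to tool coordinates, whose origin is the TCP and whose axes are the flange's). Camera axes: x right, y down, z forward; pixel columns grow to the right and rows downward; lengths in m; the calibration is good to about 2 mm. A picture is of the moment at which its call begins: read the wrist's pose just before it. camera_model takes no time and is no camera call.
- workorder.job_done(): hands the job in, once; it reports no verdict.
The state is a dict: "time_s": time; "q": joint angles; "joint_velocities": joint speeds; "joint_efforts": joint torques, N m; "ee_pos": TCP position; "orientation": TCP orientation; "contact_force": force on the tool from outside, world axes, zero at the start; "ft_torque": the same for the moment, N m; "width": finger opening in m.
Only numpy, scipy, OpenCV 4.12 (cv2) and the standard library are available. Lean on these libraries where they do the work, as an engineer would, in place of code of your own. Each camera call takes 0.05 s, during which the arm holds its last target. There are 200 camera calls.

### The job

Get the air-powered compression rig ready to test the rectangular rubber mount. First screw the brass air elbow further onto its stub (clockwise seen from above) until its outlet points at the raised mark on the disc beneath it, and let go of it; then set the mount down gently in the middle of the rig's platen, lined up with it so that no edge overhangs, and last swing the load arm over it right up to its stop. Leave the round mount, the brass weight and the spanner where they are.

Things in the scene. Friction and masses are not known exactly. Their poses are not given: they have to be found in the camera images.
- elbow (a joint): turn of the brass air elbow on its upright threaded stub, rad, growing as it is screwed on clockwise seen from above; runs 0 to 3.0, stiff (0.15 N m friction), stays where it is left and sinks only 0.3 mm per rad. From its start it needs 0.8 to 1.5 rad to reach the mark, and can be turned past it
- elbow_body (a point): centre of the elbow's upright square brass body, on the turning axis: 26 x 26 mm across, reaching 18 mm above and 26 mm below this point (a 25-29 mm wide hexagon collar 16 mm high is below that). The outlet pipe points along this frame's x (level), z is up; the flats to pinch look to +y and -y
- outlet (a point): centre of the mouth of the elbow's outlet, 50 mm from the turning axis along elbow_body's x; the outlet pipe is 18 mm in diameter with a 24 mm collar over its last 10 mm; its axis is level with elbow_body
- mark (a point): point on the raised dark bar (16 x 7 mm, 3 mm high) that is the only mark on the aluminium disc (132 mm across, 4 mm thick) lying under the elbow on an ivory block 100 x 100 x 30 mm; this point lies on the disc's top face, 34 mm above the table, 50 mm from the elbow's axis, the bar covering 48 to 64 mm from the axis; the frame's x points outward from the elbow's axis along the bar. When the outlet points at the mark, outlet stands straight above this point
- mount: rectangular rubber mount, 60 mm (x) x 40 mm (y) x 40 mm high, black rubber between two 6 mm steel plates, solid to grip, about 0.25 kg, loose on the table; origin at the centre of its underside
- corner_0 (a point): point at a bottom corner of the rectangular mount (mount frame x +30 mm, y +20 mm, z 0)
- corner_1 (a point): point at a bottom corner of the rectangular mount (mount frame x +30 mm, y -20 mm, z 0)
- corner_2 (a point): point at a bottom corner of the rectangular mount (mount frame x -30 mm, y -20 mm, z 0)
- corner_3 (a point): point at a bottom corner of the rectangular mount (mount frame x -30 mm, y +20 mm, z 0)
- platen (a point): centre of the top face of the rig's steel platen, 72 mm (x) x 52 mm (y), 12 mm thick, top 45 mm above the table, standing alone on a pedestal above a blue base plate (170 x 250 mm, 12 mm thick); x along its long side, y towards the arm's post (28 mm in diameter, 120 mm away), z up. The mount's long side goes along the platen's long side, either way round
- load_arm (a joint): swing of the blue load arm about its upright post, rad: 0 = over the platen, against its stop; grows as it swings away, counter-clockwise seen from above, up to 1.5; turns with light friction (0.12 N m) and stays where it is left
- load_handle (a point): middle of the upright round steel handle near the arm's free end: 16 mm in diameter, 44 mm high, from the arm's top (116 mm above the table) to 160 mm; this point is 138 mm above the table
- load_pivot (a point): point on the arm's turning axis, on the arm's top face, 116 mm above the table; the handle is 165 mm from the axis. The arm is a bar 26 mm wide whose free end is 15 mm past the handle's axis, with a round pressing foot 120 mm from the axis whose underside is 94 mm above the table, so the mount on the platen (its top at 85 mm) passes beneath
- round_mount: bystander: round rubber mount, 50 mm in diameter, 36 mm high, origin at the centre of its underside
- weight: bystander: brass weight with a small knob, 44 mm in diameter, 52 mm high, origin at the centre of its underside
- spanner: bystander: steel spanner 170 mm long lying on the table along its x, origin near its middle
There are look-alikes about, which are no part of the job. What is shaped like the mount but red or turquoise is not meant.

How it is judged:
By the outcome, as a careful person would: the job done as asked, in the order asked, and still so for the second after the job is handed in, with the robot touching nothing.
It also fails if it takes over 58 s, if anything falls off the work surface, if the arm or the gripper's body presses on something with over 40 N, if the wrist force passes 120 N, or if a joint passes its speed limit or range.

## Working session

There is one attempt and no reset: what is moved stays moved. The work goes in short steps, Python scripts to look and compute and a tool call to move; the robot and the scene stay as the last step left them, time stands still between calls to the robot, and variables do not carry over. Pictures are saved under pics/ and viewed, about 8 in all and at most 12, crops included, and the job is handed in when it is done.

Besides the shell and the picture viewer there is one more tool, called after "Emit:" as name([rows], argument=value, ...), one row to a line, values as JSON. step_arm: Moves the arm, as the interface text tells. Its arguments: {"type":"object","properties":{"rows":{"type":"array"},"force":{"type":"number"}},"required":["rows"]}

```bash
ls; mkdir -p pics
python3 - <<'E'
from cell import sensors, eyes, robot
import cv2
s=sensors.read_state();print(s['time_s'],s['ee_pos'],s['orientation'],s['width'],robot.nose_length)
for n in ['scene','top']:
    cv2.imwrite(f'pics/{n}0.png',eyes.camera(n)[:,:,::-1]); m=eyes.camera_model(n); print(n,m)
print(eyes.camera_model('wrist'))
E
```

```text
pics
0.0 [ 0.17133076 -0.60071719  0.23866529] [ 9.90363679e-01  1.38489806e-01 -1.12900747e-04 -5.86268186e-04] 0.08551755334871111 0.008
scene {'mtx': array([[455.44549376,   0.        , 328.15680013],
       [  0.        , 455.44549376, 201.1659999 ],
       [  0.        ,   0.        ,   1.        ]]), 'R': array([[ 0.64607459,  0.7632737 ,  0.00093761],
       [ 0.53155567, -0.44905416, -0.71819143],
       [-0.54775559,  0.46450363, -0.69584495]]), 't': array([-0.31655867, -0.15519296,  1.39844083])}
top {'mtx': array([[456.67674318,   0.        , 314.10856529],
       [  0.        , 456.67674318, 192.74671888],
       [  0.        ,   0.        ,   1.        ]]), 'R': array([[ 0.02379148, -0.99966318,  0.01036745],
       [-0.99053306, -0.02497409, -0.13498355],
       [ 0.135197  , -0.00705785, -0.9907936 ]]), 't': array([0.00786972, 0.47492301, 1.41087376])}
{'mtx': array([[308.48661812,   0.        , 320.50415788],
       [  0.        , 308.48661812, 201.85632295],
       [  0.        ,   0.        ,   1.        ]]), 'hand_eye': array([[ 4.25759938e-04, -9.47984850e-01, -3.18315162e-01,
         8.27563282e-02],
       [ 9.99999810e-01,  2.61595222e-04,  5.58476537e-04,
         5.03413371e-04],
       [-4.46157571e-04, -3.18315339e-01,  9.47984782e-01,
        -1.34433138e-01],
       [ 0.00000000e+00,  0.00000000e+00,  0.00000000e+00,
         1.00000000e+00]])}
```

View pics/top0.png

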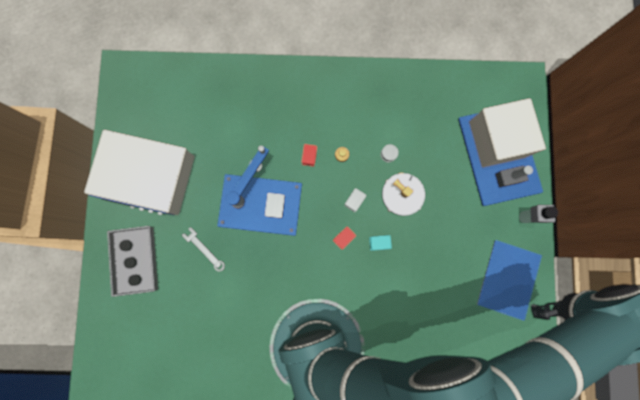

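View pics/scene0.png

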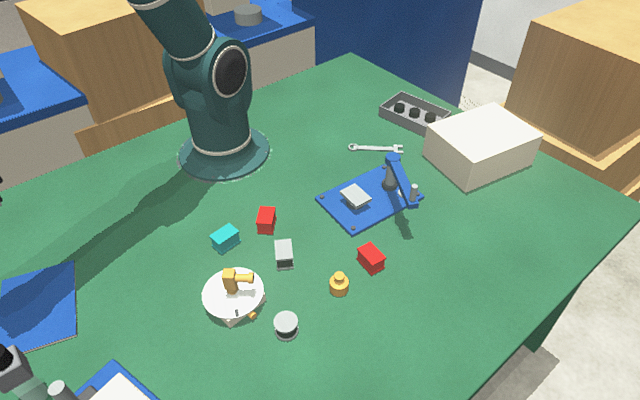

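The top view shows the disc at about (404,194) with the elbow on it. A grey-topped block at (356,200) is the mount candidate; the red blocks at (309,154) and (344,238) and the turquoise one at (381,243) are look-alikes. The platen is at (275,205), the load handle at (261,149) and its post at (238,198). Next I'll enlarge crops to confirm.

Run:
```python
import cv2,numpy as np
t=cv2.imread('pics/top0.png');s=cv2.imread('pics/scene0.png')
a=cv2.resize(t[140:240,330:430],(500,500)[:2],interpolation=cv2.INTER_CUBIC)
b=cv2.resize(s[230:330,195:305],None,fx=5,fy=5,interpolation=cv2.INTER_CUBIC)[:, :]
a=cv2.resize(a,(400,400));b=cv2.resize(b,(400,364))
o=np.zeros((400,800,3),np.uint8);o[:,:400]=a;o[:364,400:]=b
cv2.imwrite('pics/c1.png',o)
```

```text
(no output)
```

View pics/c1.png

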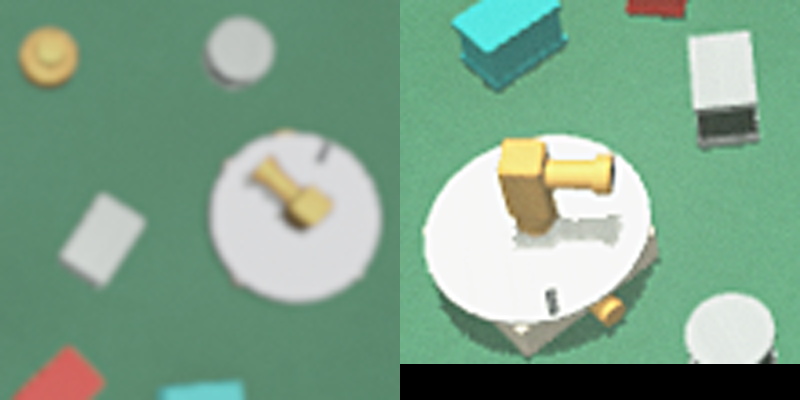

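The crop confirms one grey-plated black mount at top px (356,200). The elbow body is at (407,191) with its outlet up and left, and the dark mark is at (410.5,178). Next I'll back-project these points.

```bash
cat > h.py <<'E'
import numpy as np, cv2
from cell import sensors, eyes
from scipy.spatial.transform import Rotation as Rr
def cam(n,s=None):
    m=eyes.camera_model(n)
    if n!='wrist': return m['mtx'],m['R'],m['t']
    T=np.eye(4);T[:3,:3]=Rr.from_quat(s['orientation']).as_matrix();T[:3,3]=s['ee_pos']
    C=np.linalg.inv(T@m['hand_eye']); return m['mtx'],C[:3,:3],C[:3,3]
def back(c,px,z):
    K,R,t=c; o=-R.T@t; d=R.T@np.linalg.solve(K,[px[0],px[1],1.]); return o+d*(z-o[2])/d[2]
def proj(c,X):
    K,R,t=c; p=K@(R@np.asarray(X,float)+t); return p[:2]/p[2]
def yaw(s):
    x=Rr.from_quat(s['orientation']).as_matrix()[:,0]; return np.arctan2(x[1],x[0])
def shot(name,crop=None,scale=1):
    s=sensors.read_state(); im=eyes.camera('wrist'); np.save(f'pics/{name}.npy',np.r_[s['ee_pos'],s['orientation']])
    im=im[:,:,::-1]; cv2.imwrite(f'pics/{name}.png',im); return s
def wcam(name):
    v=np.load(f'pics/{name}.npy'); return cam('wrist',{'ee_pos':v[:3],'orientation':v[3:]})
E
python3 - <<'E'
from h import *
c=cam('top'); np.set_printoptions(precision=4,suppress=True)
f=lambda x,y:(330+x/4,140+y/4)
for n,p,z in [('disc',f(295,217),.034),('mark',f(322,152),.036),('body',f(308,205),.094),('outl',f(264,168),.08),('m0',f(103,192),.04),('m1',f(146,222),.04),('m2',f(101,287),.04),('m3',f(60,255),.04),('platen',(275,205),.045),('handle',(261,149),.16),('pivot',(238,198),.116),('rm',f(240,52),.036),('wt',f(48,55),.05)]: print(n,back(c,p,z))
print(yaw(sensors.read_state()))
E
```

```text
disc [ 0.4767 -0.2639  0.034 ]
mark [ 0.529  -0.2851  0.036 ]
body [ 0.4778 -0.2614  0.094 ]
outl [ 0.5077 -0.2307  0.08  ]
m0 [ 0.4919 -0.1112  0.04  ]
m1 [ 0.4689 -0.1453  0.04  ]
m2 [ 0.4168 -0.1105  0.04  ]
m3 [ 0.4412 -0.0781  0.04  ]
platen [0.4312 0.1406 0.045 ]
handle [0.5818 0.1781 0.16  ]
pivot [0.4417 0.2453 0.116 ]
rm [ 0.6083 -0.2198  0.036 ]
wt [ 0.5987 -0.0655  0.05  ]
0.2777706928317487
```

Emit:
step_arm([
  [[2.55,2.8,0,0.043,8.5],[2.55,2.8,0,0.043,8.5],[2.55,2.8,0,0.043,8.5],[2.55,2.8,0,0.043,8.5],[2.55,2.8,0,0.043,8.5],[2.55,2.8,0,0.043,8.5],[2.55,2.8,0,0.043,8.5],[2.55,2.8,0,0.043,8.5],[2.55,2.8,0,0.043,8.5],[2.55,2.8,0,0.043,8.5],[2.55,2.8,0,0.043,8.5],[2.55,2.8,0,0.043,8.5],[0,0,0,0,8.5],[0,0,0,0,8.5]],
])

```text
time_s: 1.85
ee_pos: [0.4769, -0.2654, 0.239]
orientation: [0.922, 0.386, -0.0, -0.0]
contact_force: [-1.4, -0.2, 0.7]
width: 0.0851
```

Run:
```python
from h import *
s=shot('w1'); print(s['time_s'],s['ee_pos'],yaw(s),s['q'])
```

```text
1.85 [ 0.47692327 -0.26541637  0.2389661 ] 0.7931363607275412 [ 0.7151919   0.29298569 -0.31688588  1.80373472  0.10349912  1.06172382
 -0.41733116]
```

View pics/w1.png

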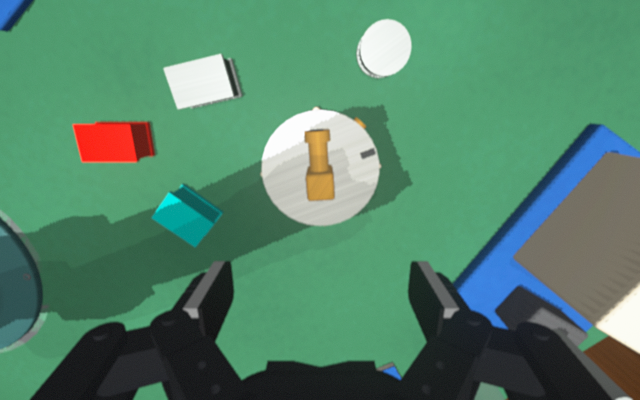

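The wrist view shows the elbow at (320,185) with its outlet up at (317,135), the mark bar at (368,154), and the mount at (200,80). I'll enlarge these.

Run:
```python
import cv2,numpy as np
t=cv2.imread('pics/w1.png')
a=cv2.resize(t[100:235,255:390],(540,540),interpolation=cv2.INTER_CUBIC)
b=cv2.resize(t[45:120,155:250],None,fx=2.7,fy=2.7,interpolation=cv2.INTER_CUBIC)
o=np.zeros((540,800,3),np.uint8);o[:,:540]=a;o[:b.shape[0],540:540+b.shape[1]]=b
cv2.imwrite('pics/c2.png',o)
```

```text
(no output)
```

View pics/c2.png

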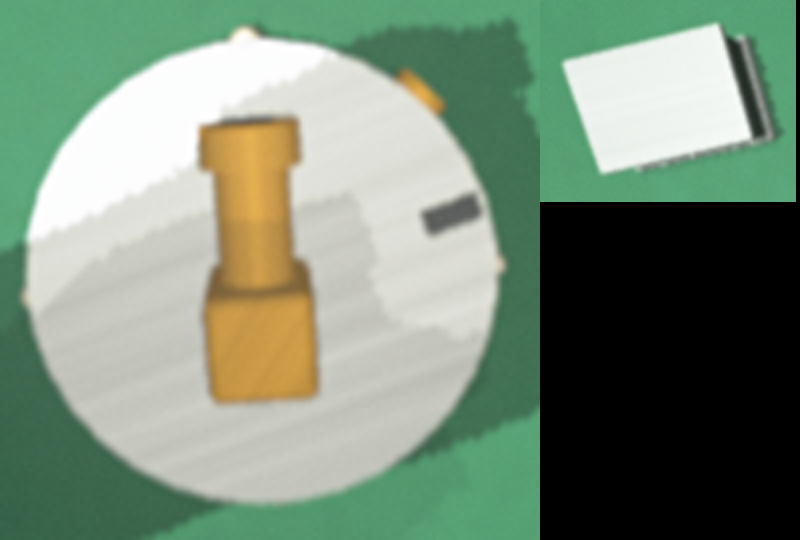

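Run:
```python
from h import *
np.set_printoptions(precision=4,suppress=True)
c=wcam('w1'); f=lambda p:(254.6+p[0]/4,99.6+p[1]/4); g=lambda p:(154.7+(p[0]-540)/2.7,44.7+p[1]/2.7)
B=np.array([back(c,f(p),.094) for p in [(205,297),(314,297),(316,395),(213,402)]]);print(B,B.mean(0))
print('sides',[np.linalg.norm(B[i]-B[(i+1)%4]) for i in range(4)])
D=[back(c,f(p),.034) for p in [(27,270),(500,270),(263,38),(263,503)]];
from scipy.optimize import least_squares
pts=np.array(D)[:,:2]; r=least_squares(lambda v:np.hypot(*(pts-v).T)-.066,pts.mean(0));print('disc',r.x,r.fun)
M=np.array([back(c,f(p),.037) for p in [(422,212),(475,194),(481,214),(430,235)]]);m=M.mean(0);print('mark',m)
O=np.array([back(c,f(p),.076) for p in [(199,123),(299,118)]]);print('outlet edge',O,O.mean(0))
for ax in (B.mean(0)[:2],r.x):
  print('mark ang',np.arctan2(*(m[:2]-ax)[::-1]),np.linalg.norm(m[:2]-ax),'out',np.arctan2(*(O.mean(0)[:2]-ax)[::-1]))
print('body yaw', [np.arctan2(*(B[j]-B[i])[1::-1]) for i,j in((2,1),(3,0))])
P=np.array([back(c,g(p),.04) for p in [(563,62),(718,24),(752,138),(602,173)]]);print(P,P.mean(0),[np.linalg.norm(P[i]-P[(i+1)%4]) for i in range(4)])
print('mount yaw',[np.arctan2(*(P[j]-P[i])[1::-1]) for i,j in((1,0),(2,3))])
```

```text
[[ 0.479  -0.2452  0.094 ]
 [ 0.497  -0.263   0.094 ]
 [ 0.4808 -0.2805  0.094 ]
 [ 0.4621 -0.2646  0.094 ]] [ 0.4797 -0.2633  0.094 ]
sides [np.float64(0.02526478020445606), np.float64(0.023887167886458543), np.float64(0.02459533920216567), np.float64(0.025674389184215586)]
disc [ 0.4811 -0.2624] [0.0002 0.0003 0.0003 0.0004]
mark [ 0.5321 -0.2839  0.037 ]
outlet edge [[ 0.5043 -0.2172  0.076 ]
 [ 0.5219 -0.2329  0.076 ]] [ 0.5131 -0.225   0.076 ]
mark ang -0.3745336775496705 0.05626916082588612 out 0.8543631215150473
mark ang -0.39934014419658637 0.05537024259233823 out 0.8625479461234311
body yaw [np.float64(0.826503498398246), np.float64(0.8527655583594217)]
[[ 0.4439 -0.0771  0.04  ]
 [ 0.4945 -0.109   0.04  ]
 [ 0.4733 -0.1431  0.04  ]
 [ 0.4226 -0.111   0.04  ]] [ 0.4586 -0.1101  0.04  ] [np.float64(0.05980113068843486), np.float64(0.04017681042810951), np.float64(0.06002945012756953), np.float64(0.040105268272071275)]
mount yaw [np.float64(2.5785714344483717), np.float64(2.5773964841896237)]
```

Emit:
step_arm([
  [[0.33,0.24,0,0.057,8.5],[0,0,-2.8,0,8.5],[0,0,-2.8,0,8.5],[0,0,-2.8,0,8.5],[0,0,-2.8,0,8.5],[0,0,-2.0,0,8.5],[0,0,-1.5,0,8.5],[0,0,-1.2,0,8.5],[0,0,-1.0,0,8.5],[0,0,0,0,8.5],[0,0,0,0,2.0],[0,0,0,0,2.0],[0,0,0,0,2.0],[0,0,0,0,2.0],[0,0,0,0,2.0],[0,0,0,0,2.0],[0,0,0,0,2.0]],
], force=60)

```text
time_s: 4.03
ee_pos: [0.4802, -0.2621, 0.0707]
orientation: [0.911, 0.413, -0.0, -0.0]
contact_force: [-8.2, 6.0, 13.8]
width: 0.0253
```

Emit:
step_arm([
  [[-0.05,0.04,0,0,2],[0,0,0,-0.1,2],[0,0,0,-0.1,2],[0,0,0,-0.1,2],[0,0,0,-0.1,2]],
])

```text
time_s: 4.65
ee_pos: [0.48, -0.2622, 0.0707]
orientation: [0.975, 0.222, -0.0, 0.0]
contact_force: [-6.2, 1.7, 8.4]
width: 0.0256
```

Emit:
step_arm([
  [[0,0,0,-0.1,2],[0,0,0,-0.1,2],[0,0,0,-0.1,2],[0,0,0,-0.1,2],[0,0,0,-0.1,2],[0,0,0,-0.1,2],[0,0,0,-0.1,2],[0,0,0,-0.1,2],[0,0,0,-0.04,2],[0,0,0,0,2],[0,0,0,0,2]],
])

```text
time_s: 6.02
ee_pos: [0.4797, -0.2623, 0.0705]
orientation: [0.981, -0.193, -0.0, 0.0]
contact_force: [-4.3, 0.7, 6.0]
width: 0.0252
```

Run:
```python
from h import *
s=shot('w2'); print(s['time_s'],s['ee_pos'],yaw(s),s['ft_torque'])
im=cv2.imread('pics/w2.png'); cv2.imwrite('pics/w2c.png',cv2.resize(im[60:400,200:440],None,fx=1.75,fy=1.75,interpolation=cv2.INTER_CUBIC))
```

```text
6.025 [ 0.4797499  -0.26234803  0.07049675] -0.3893983427306572 [-0.04897046  1.20684821 -0.06062235]
```

View pics/w2c.png

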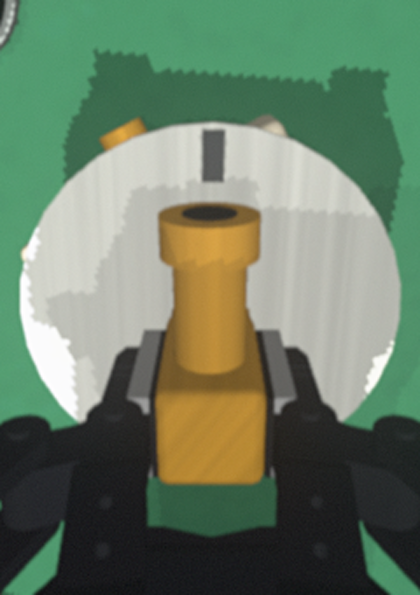

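Run:
```python
from h import *
np.set_printoptions(precision=4,suppress=True)
c=wcam('w2'); f=lambda p:(199.7+p[0]/1.75,59.7+p[1]/1.75)
M=np.mean([back(c,f(p),.037) for p in [(202.5,130),(223.5,129),(224.5,181),(204,182)]],0)
O=np.mean([back(c,f(p),.076) for p in [(158.5,215),(260,215)]],0)
D=np.mean([back(c,f(p),.034) for p in [(19,290),(401,290)]],0)
for ax in ([.4797,-.2625],[.4805,-.2627]):
  print([np.arctan2(*(X[:2]-ax)[::-1]) for X in (M,O)])
u=np.array([np.sin(.3894),np.cos(.3894)])
print(M,O,'lateral (tool +left)',[float(u@X[:2]) for X in (M,O,D)],u@[.4797,-.2625])
```

```text
[np.float64(-0.39690038646223513), np.float64(-0.3722681009473572)]
[np.float64(-0.3991257520505264), np.float64(-0.3744677020846119)]
[ 0.5322 -0.2845  0.037 ] [ 0.5248 -0.2801  0.076 ] lateral (tool +left) [-0.06116504559287565, -0.059909017516671534, -0.06004077739516131] -0.06073832158518507
```

The outlet is about 0.02 rad short of the mark, so I'll nudge it, release and rise.

Emit:
step_arm([
  [[0,0,0,-0.022,2],[0,0,0,0,2],[0,0,0,0,2],[0,0,0,0,3.2],[0,0,0,0,5],[0,0,0,0,8.5],[0,0,0,0,8.5],[0,0,0,0,8.5],[0,0,0,0,8.5],[0,0,1,0,8.5],[0,0,2,0,8.5],[0,0,3,0,8.5],[0,0,4,0,8.5],[0,0,4,0,8.5],[0,0,0,0,8.5],[0,0,0,0,8.5]],
])

```text
time_s: 8.07
ee_pos: [0.48, -0.2621, 0.2103]
orientation: [0.979, -0.204, 0.0, -0.0]
contact_force: [0.4, 0.6, 0.2]
width: 0.0846
```

Run:
```python
from h import *
s=shot('w3'); print(s['time_s'],s['ee_pos'],yaw(s),s['q'],s['contact_force'])
im=cv2.imread('pics/w3.png'); cv2.imwrite('pics/w3c.png',cv2.resize(im[80:260,230:410],None,fx=3.3,fy=3.3,interpolation=cv2.INTER_CUBIC))
```

```text
8.075 [ 0.48000405 -0.26212251  0.21029813] -0.4111714991766733 [ 0.41578904  0.30903026  0.03356342  1.84116406 -0.01228815  0.99154741
 -1.52747798] [0.39008293 0.61821445 0.18827729]
```

View pics/w3c.png

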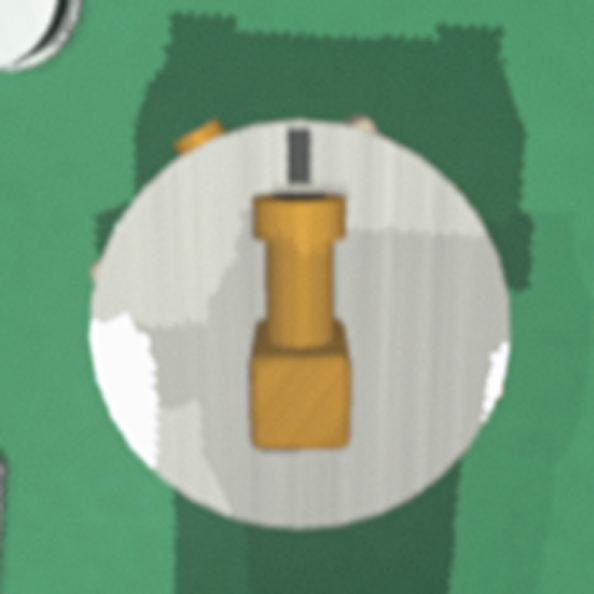

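The mark bar, outlet and body are collinear: bar x≈299, outlet 299, body 300 in the crop. Now the mount.

Emit:
step_arm([
  [[-0.53,3.8,0,-0.038,8.5],[-0.53,3.8,0,-0.038,8.5],[-0.53,3.8,0,-0.038,8.5],[-0.53,3.8,0,-0.038,8.5],[0,0,-3.5,0,8.5],[0,0,-3.5,0,8.5],[0,0,-3.5,0,8.5],[0,0,-3,0,8.5],[0,0,-2.5,0,8.5],[0,0,-1.7,0,8.5],[0,0,-1.0,0,8.5],[0,0,-0.5,0,8.5],[0,0,0,0,8.5],[0,0,0,0,8.5]],
])

```text
time_s: 9.88
ee_pos: [0.4593, -0.1103, 0.0187]
orientation: [0.961, -0.278, 0.0, -0.0]
contact_force: [0.1, -0.3, -0.1]
width: 0.0851
```

Run:
```python
from h import *
s=sensors.read_state(); print(s['time_s'],s['ee_pos'],yaw(s),s['contact_force'])
```

```text
9.875 [ 0.45928191 -0.11027933  0.01872817] -0.5632675842402161 [ 0.14823169 -0.28586985 -0.1006822 ]
```

Emit:
step_arm([
  [[0,0,0,0,3.5],[0,0,0,0,3.5],[0,0,0,0,3.5],[0,0,0,0,3.5],[0,0,0,0,3.5],[0,0,0,0,3.5],[0,0,1,0,3.5],[0,0,2,0,3.5],[0,0,3,0,3.5],[0,0,4,0,3.5],[0,0,4,0,3.5],[0,0,4,0,3.5],[0,0,0,0,3.5]],
], force=50)

```text
time_s: 11.5
ee_pos: [0.4601, -0.1105, 0.2012]
orientation: [0.961, -0.278, 0.002, -0.0]
contact_force: [-0.5, 0.3, -3.8]
width: 0.0389
```

Emit:
step_arm([
  [[-0.95,2.5,0,0.046,3.5],[-0.95,2.5,0,0.046,3.5],[-0.95,2.5,0,0.046,3.5],[-0.95,2.5,0,0.046,3.5],[-0.95,2.5,0,0.046,3.5],[-0.95,2.5,0,0.046,3.5],[-0.95,2.5,0,0.046,3.5],[-0.95,2.5,0,0.046,3.5],[-0.95,2.5,0,0.046,3.5],[-0.95,2.5,0,0.046,3.5],[0,0,0,0,3.5],[0,0,0,0,3.5]],
])

```text
time_s: 13.0
ee_pos: [0.364, 0.1399, 0.1982]
orientation: [0.999, -0.051, -0.0, 0.0]
contact_force: [-0.4, -0.6, -2.8]
width: 0.0393
```

Run:
```python
from h import *
s=shot('w4'); print(s['time_s'],s['ee_pos'],yaw(s),s['contact_force'],s['width'])
im=cv2.imread('pics/w4.png'); cv2.imwrite('pics/w4c.png',cv2.resize(im[60:360,120:500],None,fx=2,fy=2,interpolation=cv2.INTER_CUBIC))
```

```text
13.0 [0.36398141 0.13990803 0.1981984 ] -0.10292221940570118 [-0.43535423 -0.6164703  -2.81151503] 0.03932807388309712
```

View pics/w4c.png

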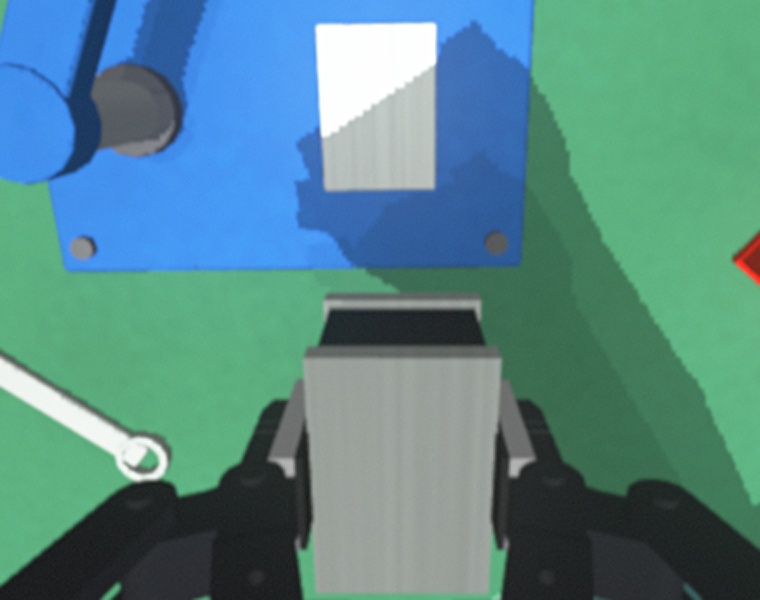

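Mount held; its top-face corners in the crop are about (306,350), (499,350), (489,594) and (317,594). The platen corners are (316,24), (436,22), (435,190) and (324,190).

Run:
```python
from h import *
np.set_printoptions(precision=4,suppress=True)
c=wcam('w4'); f=lambda p:(119.75+p[0]/2,59.75+p[1]/2)
def an(P,z):
    X=np.array([back(c,f(p),z) for p in P]); print(X.mean(0),'sides',[np.linalg.norm(X[i]-X[(i+1)%4]) for i in range(4)],'yaw',[np.arctan2(*(X[j]-X[i])[1::-1]) for i,j in((3,0),(2,1))],'short',[np.arctan2(*(X[i]-X[j])[1::-1])-np.pi/2 for i,j in((0,1),(3,2))]); return X
v=np.load('pics/w4.npy')
an([(316,24),(436,22),(435,190),(324,190)],.045)
an([(306,350),(499,350),(489,594),(317,594)],v[2]-.0187+.04)
F=np.array([back(c,f(p),v[2]-.0187) for p in [(325,298),(480,298)]]);print('bottom front',F.mean(0),np.linalg.norm(F[0]-F[1]),np.arctan2(*(F[0]-F[1])[1::-1])-np.pi/2)
R=Rr.from_quat(v[3:]).as_matrix();print(R)
print('front in tool',R.T@(F.mean(0)-v[:3]))
```

```text
[0.4336 0.1431 0.045 ] sides [np.float64(0.05168004820592308), np.float64(0.0725518793134812), np.float64(0.051919449519110566), np.float64(0.07174515898796435)] yaw [np.float64(-0.09444758458983535), np.float64(-0.09115226015741916)] short [np.float64(-0.08705289212835399), np.float64(-0.10261748126918002)]
[0.3639 0.1395 0.2195] sides [np.float64(0.03871271169121355), np.float64(0.06210589885421827), np.float64(0.04000945495874262), np.float64(0.06208701664039803)] yaw [np.float64(-0.11055121334782714), np.float64(-0.08966890271067332)] short [np.float64(-0.10281673299610627), np.float64(-0.10320092695772987)]
bottom front [0.3914 0.1366 0.1795] 0.040884539681081425 -0.10274814208151595
[[ 0.9947 -0.1027 -0.0001]
 [-0.1027 -0.9947 -0.    ]
 [-0.0001  0.     -1.    ]]
front in tool [0.0277 0.0005 0.0187]
```

Emit:
step_arm([
  [[1.75,0.1,0,0.008,3.5],[1.75,0.1,0,0,3.5],[1.75,0.1,0,0,3.5],[1.75,0.05,0,0,3.5],[0,0,-2.5,0,3.5],[0,0,-2.5,0,3.5],[0,0,-2.5,0,3.5],[0,0,-2.0,0,3.5],[0,0,-1.5,0,3.5],[0,0,-1.0,0,3.5],[0,0,-0.5,0,3.5],[0,0,0,0,3.5],[0,0,0,0,3.5]],
])

```text
time_s: 14.68
ee_pos: [0.4343, 0.1434, 0.0737]
orientation: [0.999, -0.048, 0.0, -0.0]
contact_force: [-0.5, -0.3, -2.7]
width: 0.0395
```

Run:
```python
from h import *
s=shot('w5'); print(s['time_s'],s['ee_pos'],yaw(s),s['contact_force'],s['width'])
im=cv2.imread('pics/w5.png'); cv2.imwrite('pics/w5c.png',cv2.resize(im[140:400,180:460],None,fx=2.3,fy=2.3,interpolation=cv2.INTER_CUBIC))
```

```text
14.675 [0.43434027 0.14340642 0.07373021] -0.09521486650207472 [-0.4694249  -0.29687896 -2.73285507] 0.039476040355777314
```

View pics/w5c.png

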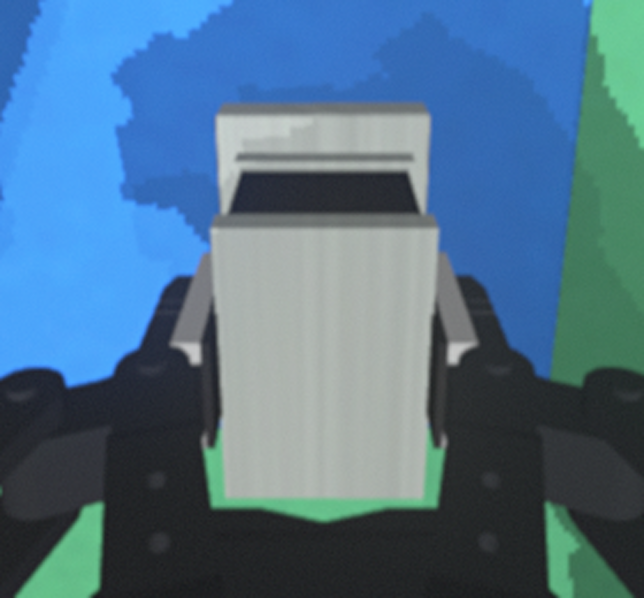

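Run:
```python
from h import *
np.set_printoptions(precision=4,suppress=True)
c=wcam('w5'); v=np.load('pics/w5.npy');R=Rr.from_quat(v[3:]).as_matrix()
f=lambda p:(179.8+p[0]/2.3,139.8+p[1]/2.3); z=v[2]-.0187
for n,P,h in [('platen front',[(217,114),(430,114)],.045),('mount bot',[(237,153),(414,153)],z),('mount topfront',[(212,228),(437,228)],z+.04),('mount toprear',[(223,498),(423,498)],z+.04),('platen front bottom',[(217,103.5),(430,103.5)],.033)]:
    X=np.array([R.T@(back(c,f(p),h)-v[:3]) for p in P]); print(n,X[:,:2].ravel()*1e3,'mid',X.mean(0)*1e3,np.linalg.norm(X[0]-X[1]))
```

```text
platen front [ 35.3547 -25.3027  35.3724  25.6788] mid [35.3636  0.1881 28.7573] 0.0509815153154176
mount bot [ 28.9925 -19.6058  29.0059  20.891 ] mid [28.9992  0.6426 18.722 ] 0.04049671523850028
mount topfront [ 29.1279 -19.3795  29.1396  20.06  ] mid [ 29.1337   0.3403 -21.2778] 0.039439567610310526
mount toprear [-30.8251 -20.1243 -30.8191  20.297 ] mid [-30.8221   0.0863 -21.3237] 0.0404213485723077
platen front bottom [ 34.6549 -27.0372  34.674   27.4262] mid [34.6645  0.1945 40.7567] 0.05446342470133964
```

Mount and platen centres agree within 0.5 mm along both axes. Lowering.

Emit:
step_arm([
  [[0,0,-0.4,0,3.5],[0,0,-0.3,0,3.5],[0,0,-0.1,0,3.5],[0,0,-0.1,0,3.5],[0,0,0,0,3.5]],
])

```text
time_s: 15.35
ee_pos: [0.434, 0.1433, 0.0642]
orientation: [0.999, -0.048, -0.0, -0.0]
contact_force: [0.3, -0.2, -3.0]
width: 0.0394
```

Emit:
step_arm([
  [[0,0,-0.05,0,3.5],[0,0,-0.05,0,3.5],[0,0,0,0,3.5]],
])

```text
time_s: 15.72
ee_pos: [0.434, 0.1433, 0.0636]
orientation: [0.999, -0.048, 0.0, 0.0]
contact_force: [-2.9, -1.1, 5.6]
width: 0.0395
```

Emit:
step_arm([
  [[0,0,0,0,4.3],[0,0,0,0,5],[0,0,0,0,6.5],[0,0,0,0,6.5],[0,0,0,0,6.5],[0,0,1,0,6.5],[0,0,2,0,6.5],[0,0,3,0,6.5],[0,0,4,0,6.5],[0,0,4,0,6.5],[0,0,0,0,6.5],[0,0,0,0,6.5]],
])

```text
time_s: 17.23
ee_pos: [0.4337, 0.1431, 0.2032]
orientation: [0.999, -0.048, -0.0, 0.0]
contact_force: [0.5, -0.9, -0.7]
width: 0.0652
```

Run:
```python
from h import *
s=shot('w6'); print(s['time_s'],s['ee_pos'],yaw(s),s['contact_force'],s['width'],s['q'])
im=cv2.imread('pics/w6.png'); cv2.imwrite('pics/w6c.png',cv2.resize(im[:350,60:440],None,fx=1.7,fy=1.7,interpolation=cv2.INTER_CUBIC))
```

```text
17.225 [0.43373037 0.14312216 0.20316179] -0.09527452846340904 [ 0.46097162 -0.92494621 -0.68734037] 0.06518182777320722 [-0.10501095  0.17213651 -0.30844675  2.04522427  0.06478936  0.93326852
 -2.11384905]
```

View pics/w6c.png

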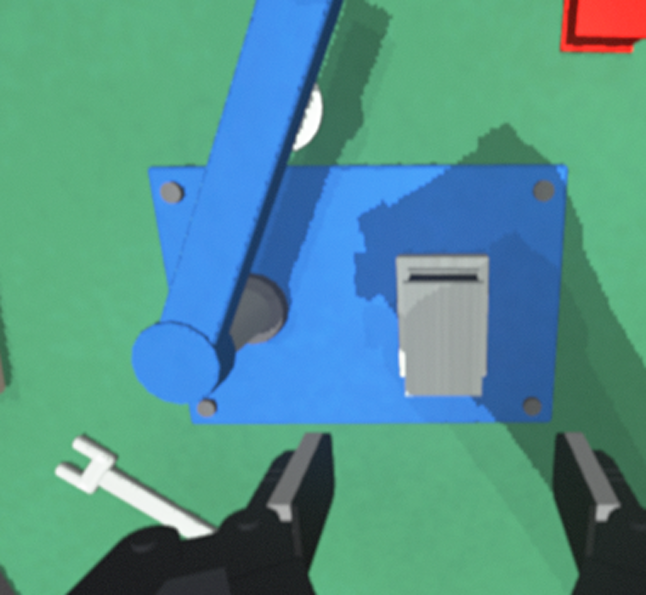

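The mount sits squared on the platen with all edges inside. Now I'll locate the arm from its edges, with pivot disc centre at crop (177,362).

Run:
```python
from h import *
np.set_printoptions(precision=4,suppress=True)
c=wcam('w6'); f=lambda p:(59.8+p[0]/1.7,p[1]/1.7-.2)
b=lambda p,z=.116:back(c,f(p),z)
pv=b((177,362));print('pivot',pv,'diam',np.linalg.norm(b((132,362))-b((221,362))))
for l in [((257,0),(170,290)),((328,0),(228,290))]:
    X=b(l[0]);Y=b(l[1]);print('edge',X,Y,np.arctan2(*(X-Y)[1::-1]))
mid=(b((257,0))+b((328,0)))/2; a=np.arctan2(*(mid-pv)[1::-1]);h=pv[:2]+.165*np.array([np.cos(a),np.sin(a)]);print('ang',a,'handle',h)
# predicted in top image & refined search for bright grey blob
t=cv2.imread('pics/top0.png');ct=cam('top');p=proj(ct,[*h,.16]);print('top px pred',p)
hsv=cv2.cvtColor(t,cv2.COLOR_BGR2HSV);x0,y0=p.round().astype(int)-9
print(hsv[y0:y0+19,x0:x0+19,1])
pd=np.arctan2(*(np.array([.4336,.1431])-pv[:2])[::-1]);print('closed ang',pd,np.linalg.norm(np.array([.4336,.1431])-pv[:2]))
```

```text
pivot [0.4448 0.2624 0.116 ] diam 0.04011145139514679
edge [0.5804 0.1972 0.116 ] [0.4775 0.2569 0.116 ] -0.525777579346655
edge [0.5779 0.1714 0.116 ] [0.4752 0.232  0.116 ] -0.5330198987052246
ang -0.5262140196793291 handle [0.5875 0.1795]
top px pred [260.5932 147.0679]
[[ 89  88  88  87  90  89  87  89  87  85  86  89  87  89  89  87  88  88
   90]
 [ 89  88  88  89  87  88  91  88  87  89  89  89  88  87  86  89  86  88
   88]
 [ 87  87  89  88  88  88  88  90  87  87  85  87  86  89  89  88  87  87
   85]
 [ 89  89  87  88  87  89  89  89  87  87  88  89  89  88  86  89  87  89
   88]
 [ 89  90  87  90  89  85  87  87  89  89  87  89  87  89  87  87  87  88
   88]
 [ 91  87  88  89  89  89  87  89  88  90  90  87  89  89  88  88  90  88
   89]
 [ 86  90  89  88  89  89  87  84  79  78  83  87  89  89  88  89  88  90
   89]
 [ 88  87  87  91  88  87  75  53  42  39  51  69  86  89  88  89  89  87
   89]
 [ 87  89  88  87  90  80  47  23  14  14  18  38  73  91  89  91  87  89
   89]
 [ 89  89  90  88  91  66  27  11   7   5   8  28  74  99  89  89  88  86
   87]
 [ 88  88  89  89  91  59  20   7   4   4   5  19  76 127 115  96  88  89
   89]
 [ 88  88  87  89  91  68  25   8   4   5   5  10  74 138 142 129 102  87
   89]
 [ 90  87  89  88  89  81  50  19   7   6   6   8  71 138 149 142 118  91
   89]
 [ 88  88  89  89  91  98 108  79  28   8  11  13  83 137 150 146 113  90
   87]
 [ 87  88  89  89  93 124 139 128  91  46  25  49 102 138 149 140  93  89
   88]
 [ 89  88  89  89 114 138 148 147 132 112 100 108 127 144 148 119  94  91
   89]
 [ 87  87  88 101 131 143 148 147 144 138 136 137 142 146 134  90  88  91
   90]
 [ 89  87  90 123 144 145 147 147 146 148 147 145 149 143 117  91  91  89
   93]
 [ 87  90 113 135 146 147 145 149 148 148 148 149 149 131  92  91  91  88
   91]]
closed ang -1.66452331468714 0.11977973024292109
```

Emit:
step_arm([
  [[1.52,0.36,0.2,0.15,6.5],[1.52,0.36,0,0.15,6.5],[1.52,0.36,0,0.15,6.5],[1.52,0.36,0,0.15,6.5],[1.52,0.36,0,0.15,6.5],[1.52,0.36,0,0.15,6.5],[1.52,0.36,0,0.15,6.5],[1.52,0.36,0,0.15,6.5],[1.52,0.36,0,0.15,6.5],[1.52,0.36,0,0.15,6.5],[0,0,0,0,6.5],[0,0,0,0,6.5]],
])

```text
time_s: 18.77
ee_pos: [0.5852, 0.1792, 0.2045]
orientation: [0.764, 0.645, -0.001, -0.0]
contact_force: [-0.1, 0.0, -0.1]
width: 0.065
```

Run:
```python
from h import *
s=shot('w7'); print(s['time_s'],s['ee_pos'],yaw(s),s['width'],s['q'])
```

```text
18.775 [0.58522837 0.17919496 0.20447409] 1.401866586183875 0.06504802665832997 [ 0.03548319  0.47623005 -0.51077853  1.66714778  0.25819541  1.06751641
 -0.72255063]
```

View pics/w7.png

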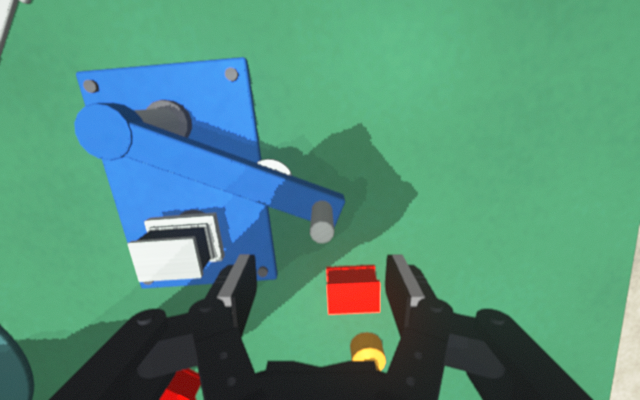

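Handle top at px (321,231), base at about (323,207).

Run:
```python
from h import *
c=wcam('w7');print(back(c,(321,231),.16),back(c,(105,131),.116))
```

```text
[0.58694204 0.18112332 0.16      ] [0.44567141 0.26347567 0.116     ]
```

Emit:
step_arm([
  [[0.15,0.2,-2,0,6.5],[0,0,-2.2,0,6.5],[0,0,-2,0,6.5],[0,0,-1.0,0,6.5],[0,0,0,0,6.5],[0,0,0,0,1.2],[0,0,0,0,1.2],[0,0,0,0,1.2],[0,0,0,0,1.2],[0,0,0,0,1.2],[0,0,0,0,1.2],[0,0,0,0,1.2]],
], force=25)

```text
time_s: 20.32
ee_pos: [0.5869, 0.1825, 0.1339]
orientation: [0.763, 0.646, 0.0, -0.001]
contact_force: [-6.5, 4.6, 6.6]
width: 0.0147
```

Run:
```python
from h import *
s=sensors.read_state(); print(s['time_s'],s['ee_pos'],s['width'],s['contact_force'])
p=np.array([.445,.263]);a0=np.arctan2(*(s['ee_pos'][:2]-p)[::-1]);r=np.linalg.norm(s['ee_pos'][:2]-p);print(a0,r)
A=np.linspace(a0,-1.665,17);X=p+r*np.c_[np.cos(A),np.sin(A)];print(np.round(np.diff(X*100,axis=0),2).tolist())
```

```text
20.325 [0.58689405 0.18246154 0.13388774] 0.014704043209518347 [-6.47990094  4.62560227  6.57309029]
-0.5162520171229996 0.16315748384096682
[[-0.61, -1.0], [-0.68, -0.95], [-0.75, -0.9], [-0.81, -0.84], [-0.87, -0.78], [-0.93, -0.72], [-0.97, -0.65], [-1.02, -0.58], [-1.06, -0.5], [-1.09, -0.43], [-1.12, -0.35], [-1.14, -0.27], [-1.16, -0.18], [-1.17, -0.1], [-1.17, -0.02], [-1.17, 0.07]]
```

Emit:
step_arm([
  [[-0.61,-1.0,0,0,1.2],[-0.68,-0.95,0,0,1.2],[-0.75,-0.9,0,0,1.2],[-0.81,-0.84,0,0,1.2],[-0.87,-0.78,0,0,1.2],[-0.93,-0.72,0,0,1.2],[-0.97,-0.65,0,0,1.2],[-1.02,-0.58,0,0,1.2]],
])

```text
time_s: 21.32
ee_pos: [0.5217, 0.1153, 0.1338]
orientation: [0.764, 0.645, 0.0, 0.001]
contact_force: [5.8, -6.3, 5.0]
width: 0.0155
```

Emit:
step_arm([
  [[-1.06,-0.5,0,0,1.2],[-1.09,-0.43,0,0,1.2],[-1.12,-0.35,0,0,1.2],[-1.14,-0.27,0,0,1.2],[-1.16,-0.18,0,0,1.2],[-1.0,-0.08,0,0,1.2],[-0.5,0,0,0,1.2],[0,0,0,0,1.2]],
])

```text
time_s: 22.32
ee_pos: [0.4502, 0.0978, 0.1336]
orientation: [0.764, 0.646, -0.0, 0.001]
contact_force: [0.8, -5.1, 7.4]
width: 0.0149
```

Emit:
step_arm([
  [[-0.5,0,0,0,1.2],[-0.5,0,0,0,1.2],[-0.4,0,0,0,1.2],[-0.2,0,0,0,1.2],[-0.2,0,0,0,1.2],[0,0,0,0,1.2]],
])

```text
time_s: 23.08
ee_pos: [0.4324, 0.0982, 0.1335]
orientation: [0.764, 0.646, 0.0, 0.0]
contact_force: [0.5, -1.6, 7.0]
width: 0.0155
```

Emit:
step_arm([
  [[-0.2,0,0,0,1.2],[-0.1,0,0,0,1.2],[0,0,0,0,1.2]],
])

```text
time_s: 23.45
ee_pos: [0.4295, 0.0983, 0.1335]
orientation: [0.764, 0.646, 0.0, 0.0]
contact_force: [1.1, -2.8, 6.7]
width: 0.0153
```

Emit:
step_arm([
  [[-0.1,0,0,0,1.2],[-0.1,0,0,0,1.2],[0,0,0,0,1.2]],
])

```text
time_s: 23.82
ee_pos: [0.4284, 0.0983, 0.1336]
orientation: [0.764, 0.646, 0.001, 0.001]
contact_force: [8.4, -2.5, -1.6]
width: 0.0152
```

Emit:
step_arm([
  [[-0.1,0,0,0,1.2],[-0.05,0,0,0,1.2],[0,0,0,0,1.2]],
])

```text
time_s: 24.2
ee_pos: [0.4282, 0.0982, 0.1337]
orientation: [0.764, 0.646, 0.002, 0.001]
contact_force: [22.2, -2.0, -14.0]
width: 0.0152
```

The arm is firmly against its stop: the force rises with no travel. I'll ease off most of the push, release and rise.

Emit:
step_arm([
  [[0.13,0,0,0,1.2],[0,0,0,0,1.2],[0,0,0,0,2.5],[0,0,0,0,5],[0,0,0,0,5],[0,0,0,0,5],[0,0,0,0,5],[0,0,1,0,5],[0,0,2,0,5],[0,0,3,0,5],[0,0,4,0,5],[0,0,4,0,5],[0,-3,2,0,5],[0,-5,0,0,5],[0,-5,0,0,5],[0,0,0,0,5],[0,0,0,0,5]],
])

```text
time_s: 26.32
ee_pos: [0.4272, -0.0306, 0.2937]
orientation: [0.763, 0.646, 0.0, 0.0]
contact_force: [0.4, 0.5, -0.1]
width: 0.0497
```

Run:
```python
from h import *
s=shot('w8'); print(s['time_s'],s['ee_pos'],s['contact_force'])
S=eyes.camera('scene')[:,:,::-1]; cv2.imwrite('pics/scene8.png',S)
w=cv2.imread('pics/w8.png'); o=np.zeros((590,800,3),np.uint8)
o[:250,:400]=cv2.resize(w,(400,250)); o[:330,400:]=cv2.resize(S[130:295,290:490],(400,330),interpolation=cv2.INTER_CUBIC)
o[250:590,:400]=cv2.resize(S[190:360,180:380],(400,340),interpolation=cv2.INTER_CUBIC)
T=eyes.camera('top')[:,:,::-1]; o[330:590,400:]=cv2.resize(T[130:260,215:415],(400,260),interpolation=cv2.INTER_CUBIC)
cv2.imwrite('pics/f.png',o)
```

```text
26.325 [ 0.4271638  -0.03056078  0.29373945] [ 0.40174645  0.50395956 -0.06881525]
```

View pics/f.png

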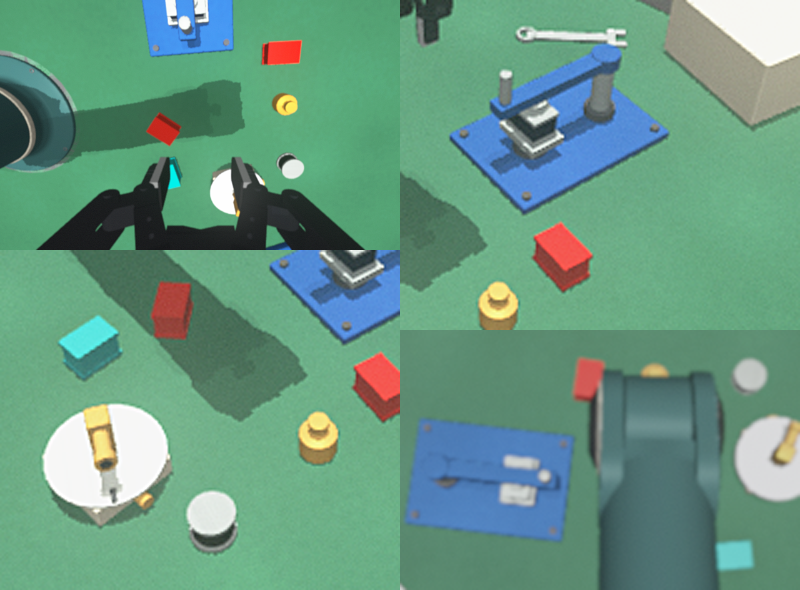

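The arm is over the mount, the mount is on the platen, the elbow points at the mark, and the bystanders haven't moved. Handing in.

```bash
python3 -c "
from cell import workorder; print(workorder.job_done())"
```

```text
the job is handed in; nothing more can be done
None
```

The rig is set up as asked and handed in at about 26 s of the 58 s allowed; the hand-in gives no verdict.

- **Elbow:** I screwed it clockwise about 1.26 rad and let go. The check from above afterwards showed the mark, outlet and body in line to within about 1 px of the wrist image.
- **Mount:** I set it on the platen with light contact (about 8 N). Just before lowering, the mount and platen centres agreed to about 0.5 mm on both axes. A look after release showed no edge overhanging.
- **Load arm:** I swung it by its handle to the stop. The force rose to about 22 N with almost no further travel, and I then eased off and released.

The last pictures show the arm over the mount and the gripper clear. The round mount, brass weight and spanner were not touched and look unmoved.

Two early readings disagreed. My first measure of where the mount sat in the grip was off by 2–3 mm because I picked the wrong plate edges; I redid it close up before lowering. The outlet also read about 0.02 rad short of the mark, so I turned it a little further before releasing.

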